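# Release the ratchet clamp and rack the glued frame

### The arm

A 7-joint arm with a two-finger parallel gripper is mounted at the origin on the work surface. World frame = base frame: x ahead of the robot, y to its left, z up, the work surface at z = 0. Lengths are in m, angles in rad, forces in N, time in s.
With the tool pointing down it reaches from about 0.425 to 0.875 m from the base axis. Payload 9.9 kg.
Tool frame: the origin (TCP) lies on the centre line of the jaws, within the pads' length; the fingertips stand 8 mm ahead of it and the grasp point (between the pads) lies 11 mm behind it (tcp_to_tips is the distance from the TCP to the fingertips, in m); z points along the fingers, y is the line along which they close (so a half turn about z gives the same grasp; the last joint's range is limited). The gripper opens to 85 mm and grips with 20 to 120 N. Pads are 22 mm wide; open, the fingers measure 114 mm over their backs; the gripper's body (76 mm by 85 mm) begins 54 mm behind the grasp point. The pads swing forward as they close: fully open they stand 13 mm farther back than shut.
Start: joints at [-1.344, 0.576, 0.025, 1.437, -0.015, 1.129, -0.057], TCP at [0.206, 0.643, 0.239] pointing down, gripper open.
Joint ranges: [-2.76, 2.76], [-0.34, 2.15], [-1.52, 1.57], [0.19, 2.46], [-1.09, 4.23], [0.17, 1.99], [-2.82, 2.82]. Speed limits (rad/s): [2.22, 2.22, 3.01, 3.01, 3.14, 3.14, 3.14].

### API

Orientations are given as a unit quaternion [w, x, y, z].
In Python, from cell import * gives the robot as it stands.
- The arm moves only by the tool drive_tool, never from a script. Its argument "plan" is a list of rows, each a list of 3 entries, a list of its own where there are three numbers: the shift along the tool's x, y, z in cm, then the turn about the tool's z in degrees, then the closure, from -1 (fully open) to 1 (shut). A call has 1 to 20 rows; each row shifts and turns the commanded pose from where the row before left it, along the tool's axes as they then stand; what a row does not reach is not made up. A row lasts 1/8 s, in which the tool goes at most 62.5 mm and 10.7 degrees, less where a joint would pass 70% of its speed; a pose out of reach is approached as far as the arm can. A call with a gripper value outside its range is refused whole. The fingers move at their own pace and stop on an object; the grip force is fixed at half the most. Time passes only in rows, so rows that do not move let the fingers close. It gives the time, the measured TCP pose, the force, the opening and the grip force at its end, in the units of the state.
- read_state(): the state, without advancing time (a new reading comes with each control period).
- capture(name): name is "side" or "top"; returns a dict with "pixels" (384x512x3 uint8, red, green, blue), "mtx" (3x3 intrinsics, pixels), "k1" (the pictures are not rectified: a ray, as slopes to the right and down, at radius r is drawn at 1 + k1 r^2 times it, then the intrinsics apply), "xyz" and "attitude" of the camera in the world. Camera axes: x right, y up, looking along -z (the intrinsics and any distortion apply to the point x, -y, -z); pixel columns grow to the right and rows downward; lengths in m; the calibration is good to about 2 mm. A picture is of the moment at which its call begins. There is no depth.
- hand_in(): hands the job in; it is judged then, once.
Trained networks look in a picture, given as the dict that the camera call returned (one of the last four; its "shot" number tells which), for a name from the list of things; names that differ only in an ending like _2 or _b are one class to them, and where a whole thing is asked for, a point or a joint stands for the part that bears it (a point fixed in the world has none). Each returns a list of dicts, best first, with "score" (0 to 1); they miss things now and then, are a little off and sometimes report something else, mostly with a low value. They report only what shows in the picture. A call takes as long as a camera call. They do not tell look-alikes from the thing itself.
- outline_of(thing, picture): "region" (384x512 bool, what is visible of it) and "box" ([left, top, right, bottom] in pixels, round what is visible of it).
The state is a dict: "time_s": time; "joints": joint angles; "joint_vel": joint speeds; "joint_torque": joint torques, N m; "ee_pos": TCP position; "tcp_rot": TCP orientation; "wrist_force": force on the tool from outside, world axes, zero at the start; "ft_torque": the same for the moment, N m; "grip_width": opening from 0.0 (shut) to 1.0 (fully open); "gripper_force": force on a finger pad.
Only numpy, scipy, OpenCV 4.12 (cv2) and the standard library are available. Lean on these libraries where they do the work, as an engineer would, in place of code of your own. Each camera call takes 0.05 s, during which the arm holds its last target. There are 200 camera calls.

### The job

The glue on the little wooden printing frame in the ratchet clamp has set. Press the thumb knob of the sprung pawl with a light hand to lift the pawl off the ratchet wheel, hold it off until the jaw has backed all the way off, and ease the pawl gently back down without letting it snap. Then lift the frame out of the open clamp and set it down gently on its edge, upright, in the empty bay of the wooden rack, without knocking anything else.

Things in the scene. Friction and masses are not known exactly. Their poses are not given: they have to be found in the camera images.
- clamp: grey cast ratchet clamp bolted to the bench, base 150 mm (its x) by 265 mm (its y, from -95 to +170 mm); origin on the bench under the clamped frame, z up. Its jaws close along y. A shaft along x at y +100 mm, 40 mm up, has a handwheel at its -x end and the ratchet wheel at its +x end. More than 16 N on any part of the clamp strains it
- bed (a point): point on the clamp's steel bed, 20 mm above the bench, midway between the closed jaws, where the frame stands; clamp's axes. Jaw tops are 75 mm above the bench. Fixed jaw at y -56 to -14 mm, faced with a sprung cork plate that presses the frame with about 12 N and follows it 3 mm as the clamp opens; moving jaw at y +14 to +42 mm when clamped
- wheel (a point): centre of the toothed steel ratchet wheel, 72 mm across and 10 mm thick (along x), 40 mm above the bench. The pawl, a dark steel lever in the wheel's plane, lies over it: it pivots 40 mm further to +y and 36 mm higher, its nose on top of the wheel, its cranked tail running down to +y and ending under the knob
- knob_foot (a point): fixed point of the clamp, 62 mm above the bench, on top of the pawl's tail end when the pawl is down (clamp's x +55, y +195 mm). Over it, on an upright threaded stud with a lock nut, is the round aluminium thumb knob, 25 mm across, flat-topped. It is screwed up or down as last left: its top stands 12 to 33 mm above this point, not measured; find it by touch, press straight down
- pawl (a joint): lift of the pawl, rad: 0 = nose down in the wheel, 0.16 = nose just clear of the teeth (knob about 9 mm down), 0.18 = tail on its hard stop (10 mm). The knob takes 4 N to start, up to 12 N as the loaded nose slides up its tooth, then about 5 N to hold. The spring snaps it down if let go: keep it under 2 rad/s, 100 mm/s at the knob. It rests below 0.04
- jaw (a joint): how far the moving jaw has backed off towards the clamp's +y, m: about 0 = clamped, 0.014 = fully back on its stop. While the pawl is held off, a return spring against an oil damper brings it back by itself in 2 to 4 s; if the pawl comes down too early the wheel catches again (one tooth = 7.5 mm of jaw travel)
- frame: wooden contact-printing frame, 130 mm wide (its x), 28 mm thick (its y), 100 mm tall (its z), 0.2 to 0.4 kg, with glass and a plywood back; it stands on its edge in the clamp, its thickness between the jaws; origin at the centre of its underside. Grip it across its thickness by the top 45 mm that stand clear above the jaws
- rack: wooden rack, plywood base 150 mm (its x) by 160 mm (its y), 14 mm thick, with two bays side by side along its y, each between two pairs of upright 10 mm dowels (at x -42 and +42 mm, their tapered tops 74 mm above the bench); origin under the centre of its base. The bay at y +38 mm holds the spare frame, the bay at y -38 mm is empty
- bay (a point): centre of the empty bay on the top of the rack's base, 14 mm above the bench; same axes as the rack. A frame stands here with its 130 mm width along x and its thickness along y; the clear width between the dowels is 36 mm along y
- spare_frame: another frame of the same make and size, standing in the rack's other bay; leave it alone
- glue: bystander: small white glue bottle, 44 mm across, 115 mm tall; origin under its base
- bottle_a: bystander: clear bottle, 68 mm across, 210 mm tall; origin under its base
- bottle_b: bystander: clear bottle, 68 mm across, 210 mm tall; origin under its base
- tub_a: bystander: clear plastic tub, 110 by 150 mm, 55 mm tall; origin under its base
- tub_b: bystander: clear plastic tub, 110 by 150 mm, 55 mm tall; origin under its base
- beaker: bystander: glass beaker, 64 mm across, 85 mm tall; origin under its base
- sponge: bystander: flat sponge pad, 75 by 50 by 16 mm; origin under its base
- brush: bystander: brush lying on the bench, 160 mm long
There are look-alikes about, which are no part of the job. Leave any green look-alike of the rack alone.

How it is judged:
By the outcome, as a careful person would: the job done as asked, in the order asked, and still so for the second after the job is handed in, with the robot touching nothing.
It also fails if it takes over 67 s, if anything falls off the work surface, if the arm or the gripper's body presses on something with over 40 N, if the wrist force passes 120 N, or if a joint passes its speed limit or range.

## Working session

There is one attempt and no reset: what is moved stays moved. The work goes in short steps, Python scripts to look and compute and a tool call to move; the robot and the scene stay as the last step left them, time stands still between calls to the robot, and variables do not carry over. Pictures are saved under pics/ and viewed, at most 10 in all, crops included, and the job is handed in when it is done.

Besides the shell and the picture viewer there is one more tool, called after "Call:" as name(argument=value, ...) on one line, values as JSON. drive_tool: Moves the arm, as the interface text tells. Its arguments: {"type":"object","properties":{"plan":{"type":"array","items":{"type":"array"}}},"required":["plan"]}

```bash
mkdir -p pics
cat > h.py <<'E'
from cell import *
import numpy as np, cv2
from scipy.spatial.transform import Rotation as R
def rot(a):
    a=np.array(a,float)
    return a if a.shape==(3,3) else R.from_quat(a,scalar_first=True).as_matrix()
def save(c,n): cv2.imwrite('pics/'+n,cv2.cvtColor(c['pixels'],cv2.COLOR_RGB2BGR))
def ray(c,uv):
    K=np.array(c['mtx']);d=np.array([(uv[0]-K[0,2])/K[0,0],(uv[1]-K[1,2])/K[1,1]])
    p=d.copy()
    for _ in range(30): p=d/(1+c['k1']*(p@p))
    v=rot(c['attitude'])@np.array([p[0],-p[1],-1]);return np.array(c['xyz']),v/np.linalg.norm(v)
def atz(c,uv,z):
    o,v=ray(c,uv);return o+v*(z-o[2])/v[2]
def proj(c,P):
    q=rot(c['attitude']).T@(np.array(P)-np.array(c['xyz']));p=np.array([q[0],-q[1]])/-q[2]
    p=p*(1+c['k1']*(p@p));K=np.array(c['mtx']);return np.array([K[0,0]*p[0]+K[0,2],K[1,1]*p[1]+K[1,2]])
def tri(*cu):
    A=0;b=0
    for c,uv in cu:
        o,v=ray(c,uv);M=np.eye(3)-np.outer(v,v);A=A+M;b=b+M@o
    return np.linalg.solve(A,b)
E
python3 - <<'E'
from h import *
import pickle
print(read_state())
for n in('side','top'):
    c=capture(n);save(c,n+'0.png');print(n,c['mtx'],c['k1'],c['xyz'],c['attitude'])
    pickle.dump(c,open(n+'0.pkl','wb'))
    for t in('clamp','frame','rack','wheel','knob_foot','pawl','jaw','glue'):
        try:
            for r in outline_of(t,c)[:4]:
                m=np.argwhere(r['region']).mean(0)[::-1]
                print(t,round(r['score'],2),np.round(r['box']),np.round(m))
        except Exception as e: print(t,e)
E
```

```text
{'time_s': 0.0, 'joints': array([-1.34382428,  0.57653869,  0.02483477,  1.43793356, -0.01498525,
        1.12898508, -0.05652598]), 'joint_vel': array([ 0.00014946,  0.00010362,  0.0006028 ,  0.00113118, -0.00100132,
        0.00163897,  0.00081356]), 'joint_torque': array([-1.46917268e-03, -7.65786910e+01,  2.24985905e+00, -2.85947585e+01,
        1.51348324e-02,  1.32635279e-02, -1.27017722e-05]), 'ee_pos': array([0.20626763, 0.64224094, 0.23842899]), 'tcp_rot': array([-8.21052346e-05,  1.54750608e-01,  9.87953209e-01, -8.36085143e-04]), 'wrist_force': array([ 0.04005153, -0.33882702, -0.33590106]), 'ft_torque': array([ 0.0153059 ,  0.03983246, -0.00035469]), 'gripper_force': 0.0, 'grip_width': 1.0012064579473776}
side [[366.98184356   0.         251.16143592]
 [  0.         366.98184356 188.74014779]
 [  0.           0.           1.        ]] -0.10678538197078918 [ 0.02506828 -0.69241023  0.6042206 ] [ 0.8241033   0.46210695 -0.14985114 -0.29129977]
clamp 0.77 [157. 148. 240. 227.] [200. 194.]
clamp 0.21 [314. 171. 382. 214.] [343. 189.]
frame 0.72 [183. 157. 222. 202.] [200. 178
[... 487 characters left out ...]
     ]] -0.10630771847011278 [ 0.30340318 -0.01338505  1.46380629] [-0.69879225 -0.05319208  0.06344917  0.71051685]
clamp 0.56 [133. 188. 237. 244.] [191. 214.]
frame 0.69 [317. 176. 371. 225.] [345. 200.]
frame 0.68 [196. 186. 213. 236.] [204. 211.]
rack 0.96 [328. 246. 385. 305.] [356. 272.]
rack 0.76 [313. 176. 369. 224.] [345. 200.]
wheel 0.95 [132. 189. 239. 243.] [191. 214.]
wheel 0.16 [362. 126. 395. 155.] [378. 138.]
knob_foot 0.66 [136. 184. 238. 240.] [191. 214.]
knob_foot 0.43 [363. 121. 396. 153.] [378. 138.]
pawl 0.5 [136. 191. 167. 200.] [150. 195.]
jaw 0.72 [150. 196. 198. 231.] [185. 213.]
jaw 0.59 [263. 142. 284. 172.] [271. 157.]
glue 0.74 [209. 134. 224. 151.] [216. 142.]
```

View pics/top0.png

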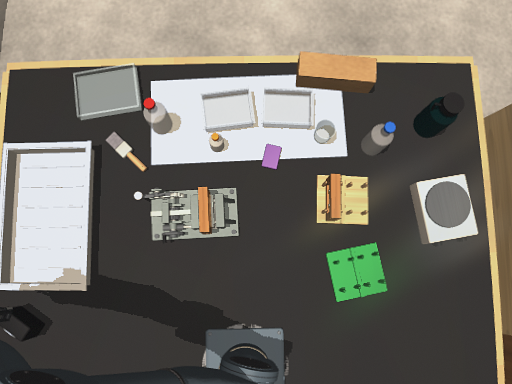

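View pics/side0.png

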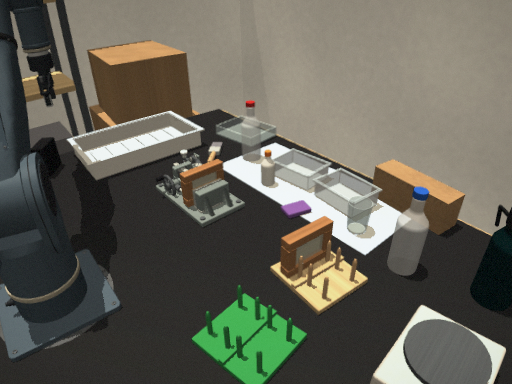

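The top view shows the clamp at (195,214) with the orange frame at (204,210) and the bright knob at (138,196). The wooden rack is at (343,200), with the spare frame in its left bay.

Possible mix-ups:
- **Rack:** the green look-alike at (356,272) against the wooden rack at (343,200). I choose the wooden one.
- **Frame:** the spare at (336,197) against the clamped frame at (204,210). I choose the clamped one.
- **Also in view:** an orange block at (337,70).

I'll check these in close crops.

Run:
```python
from h import *
t=cv2.imread('pics/top0.png');s=cv2.imread('pics/side0.png')
f=lambda im,x,y,w,h,k:cv2.resize(im[y:y+h,x:x+w],None,fx=k,fy=k,interpolation=cv2.INTER_CUBIC)
a=f(t,125,180,120,70,5); b=f(t,310,170,65,60,3); 
a=np.vstack([a,np.zeros((250,600,3),np.uint8)])
a[355:355+180,0:195]=b
a[355:355+240,200:200+380]=f(s,150,142,95,60,4)
cv2.imwrite('pics/crop1.png',a)
b=np.hstack([f(s,150,140,100,95,4),f(s,265,210,100,95,4)]);cv2.imwrite('pics/crop2.png',b)
```

```text
(no output)
```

View pics/crop1.png

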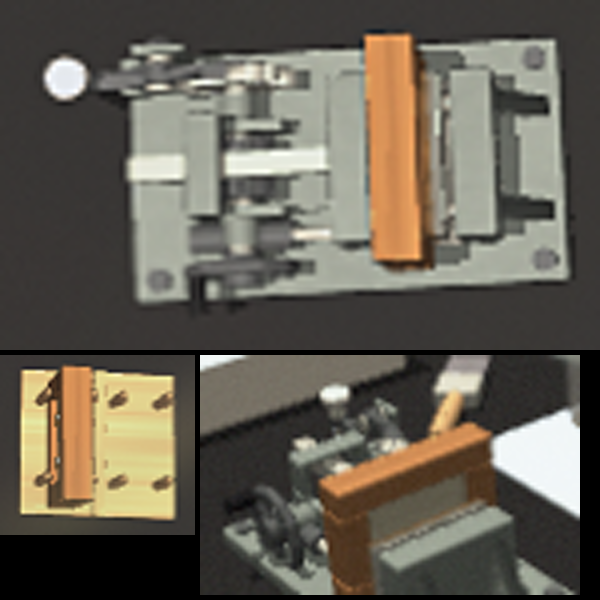

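View pics/crop2.png

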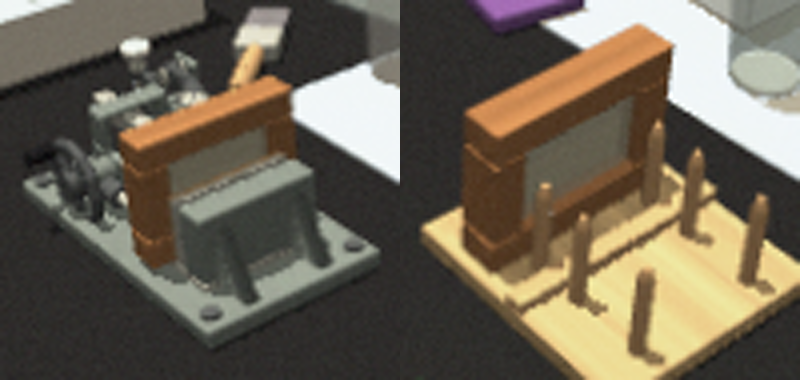

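Crops: the knob top is a bright disc at top (138,196) and side (183,151). The frame top bar is centred at top (203.5,209.6). The wooden rack's right bay is empty, bounded by four dowels. Now I'll compute positions.

Run:
```python
from h import *
import pickle
T=pickle.load(open('top0.pkl','rb'));S=pickle.load(open('side0.pkl','rb'))
np.set_printoptions(precision=4,suppress=True)
t=lambda x,y:(125+(x-2)/5,180+(y-2)/5)
s=lambda x,y:(150+(x-1.5)/4,140+(y-1.5)/4)
r=lambda x,y:(310+(x-1)/3,170+(y-356)/3)
q=lambda x,y:(265+(x-401.5)/4,210+(y-1.5)/4)
print('knob',tri((T,t(66,78)),(S,s(133,44))))
tf=[t(365,36),t(412,34),t(421,262),t(372,260)]
sf=[s(278,78),s(293,92),s(135,152),s(120,135)]
P=[]
for a,b in zip(tf,sf):
    p=tri((T,a),(S,b));print('frame',p,atz(T,a,.12),proj(S,p)-np.array(b))
    P.append(atz(T,a,.12))
P=np.array(P);print(P.mean(0),'w dir',np.degrees(np.arctan2(*(P[0]+P[1]-P[2]-P[3])[:2][::-1])), np.degrees(np.arctan2(*(P[0]-P[1]+P[3]-P[2])[:2][::-1])))
for c in [t(556,40),t(570,277),t(137,302)]: print('base',atz(T,c,.01),atz(T,c,.0))
Q=np.array([atz(T,r(*c),.014) for c in[(22,370),(174,377),(174,519),(22,513)]]);print(Q,'rack c',Q.mean(0))
x=Q[0]+Q[1]-Q[2]-Q[3];y=Q[0]-Q[1]+Q[3]-Q[2];print('rack x dir',np.degrees(np.arctan2(x[1],x[0])),'y dir',np.degrees(np.arctan2(y[1],y[0])),np.linalg.norm(x)/2,np.linalg.norm(y)/2)
for a in [(545,185),(584,217),(646,272),(657,122),(697,150),(761,198)]: print('dowel tip side',atz(S,q(*a),.074))
```

```text
knob [0.5131 0.3098 0.08  ]
frame [0.5332 0.1276 0.1119] [0.5289 0.1284 0.12  ] [-1.113   0.1997]
frame [0.5318 0.1017 0.1117] [0.5297 0.1014 0.12  ] [-0.2722  0.0508]
frame [0.3999 0.0969 0.1137] [0.399  0.0966 0.12  ] [-0.1662  0.0278]
frame [0.4023 0.1243 0.114 ] [0.4005 0.1243 0.12  ] [-0.5269  0.0853]
[0.4645 0.1127 0.12  ] w dir 1.9574068587914812 89.1705600252044
base [0.543  0.0215 0.01  ] [0.5447 0.0217 0.    ]
base [0.3963 0.0147 0.01  ] [0.3969 0.0149 0.    ]
base [0.3847 0.2796 0.01  ] [0.3853 0.2816 0.    ]
[[ 0.5793 -0.232   0.014 ]
 [ 0.5696 -0.3915  0.014 ]
 [ 0.4212 -0.3833  0.014 ]
 [ 0.4305 -0.2262  0.014 ]] rack c [ 0.5001 -0.3083  0.014 ]
rack x dir -2.7041855435620326 y dir 86.57251151894653 0.14871782164890718 0.15859137211097382
dowel tip side [ 0.4574 -0.2944  0.074 ]
dowel tip side [ 0.4557 -0.3246  0.074 ]
dowel tip side [ 0.4509 -0.3717  0.074 ]
dowel tip side [ 0.5415 -0.2978  0.074 ]
dowel tip side [ 0.5403 -0.3279  0.074 ]
dowel tip side [ 0.5366 -0.3748  0.074 ]
```

Call:
drive_tool(plan=[[[-3.94,-2.22,0],0,1],[[-3.94,-2.22,0],0,1],[[-3.94,-2.22,0],0,1],[[-3.94,-2.22,0],0,1],[[-3.94,-2.22,0],0,1],[[-3.94,-2.22,0],0,1],[[-3.94,-2.22,0],0,1],[[-3.94,-2.22,0],0,1],[[-3.94,-2.22,0],0,1],[[-3.94,-2.22,0],0,1],[[0,0,2.5],-6.7,1],[[0,0,2.5],-6.7,1],[[0,0,2.5],-6.7,1],[[0,0,0],0,1],[[0,0,0],0,1]])

```text
time_s: 2.78
ee_pos: [0.5141, 0.3111, 0.1652]
tcp_rot: [0.0, -0.019, 1.0, 0.0]
wrist_force: [-0.0, -0.2, 0.2]
grip_width: -0.0
gripper_force: 0.0
```

Run:
```python
from h import *
s=read_state();print(s);print(rot(s['tcp_rot']).round(4))
c=capture('top');d=capture('side')
f=lambda im,x,y,w,h,k:cv2.resize(im[y:y+h,x:x+w],None,fx=k,fy=k,interpolation=cv2.INTER_CUBIC)
cv2.imwrite('pics/press.png',cv2.cvtColor(np.hstack([f(c['pixels'],100,150,90,100,4),f(d['pixels'],140,80,90,100,4)]),cv2.COLOR_RGB2BGR))
tip=s['ee_pos']+np.array([0,0,-.008]);print(proj(c,tip),proj(d,tip),proj(d,[.513,.31,.08]))
```

```text
{'time_s': 2.775, 'joints': array([-0.60265343,  0.53637911, -0.03026778,  1.73667928,  0.02030765,
        0.86778301,  0.96630498]), 'joint_vel': array([-0.00811656, -0.01021957,  0.00184071, -0.00685604,  0.00033847,
       -0.00314353,  0.00568789]), 'joint_torque': array([ 1.93693880e-01, -6.79216146e+01,  1.12326700e+00, -2.35515064e+01,
        2.67933961e-02,  4.03856597e-03,  5.14518446e-02]), 'ee_pos': array([0.51412417, 0.31106315, 0.16521704]), 'tcp_rot': array([ 4.39507711e-04, -1.86465627e-02,  9.99825999e-01,  2.91145711e-04]), 'wrist_force': array([-0.00400612, -0.18769898,  0.23120356]), 'ft_torque': array([ 0.04194334, -0.0428411 , -0.04399169]), 'gripper_force': 0.0, 'grip_width': -0.00016314039986568108}
[[-9.993e-01 -3.730e-02  9.000e-04]
 [-3.730e-02  9.993e-01  6.000e-04]
 [-9.000e-04  6.000e-04 -1.000e+00]]
[131.02560809 190.83692726] [180.24588325 128.62674216] [182.88028096 150.5953402 ]
```

View pics/press.png

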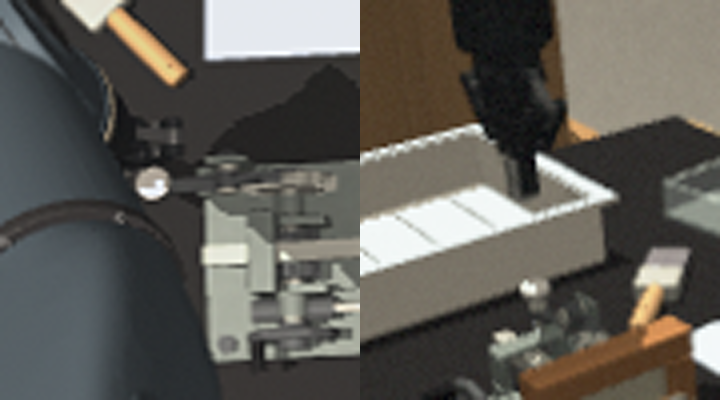

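The side view puts the shut tips at about (181,129), as predicted, with the knob straight below. I'm going down to just above the possible knob range.

Call:
drive_tool(plan=[[[0.1,-0.1,1.4],0,1],[[0,0,1.4],0,1],[[0,0,1.4],0,1],[[0,0,0.8],0,1],[[0,0,0.4],0,1],[[0,0,0.2],0,1],[[0,0,0.1],0,1],[[0,0,0],0,1]])

```text
time_s: 3.88
ee_pos: [0.5128, 0.3098, 0.1075]
tcp_rot: [0.0, -0.02, 1.0, 0.0]
wrist_force: [-0.9, 0.1, 0.3]
grip_width: 0.001
gripper_force: 0.0
```

Call:
drive_tool(plan=[[[0,0,0.1],0,1],[[0,0,0.1],0,1],[[0,0,0.1],0,1],[[0,0,0.1],0,1],[[0,0,0],0,1]])

```text
time_s: 4.5
ee_pos: [0.5126, 0.3097, 0.1032]
tcp_rot: [-0.0, -0.02, 1.0, -0.0]
wrist_force: [-0.1, -0.5, -0.5]
grip_width: 0.001
gripper_force: 0.0
```

Call:
drive_tool(plan=[[[0,0,0.1],0,1],[[0,0,0.1],0,1],[[0,0,0.1],0,1],[[0,0,0.1],0,1],[[0,0,0],0,1]])

```text
time_s: 5.12
ee_pos: [0.5126, 0.3097, 0.0992]
tcp_rot: [-0.0, -0.02, 1.0, -0.0]
wrist_force: [0.7, -0.4, -0.0]
grip_width: 0.001
gripper_force: 0.0
```

Call:
drive_tool(plan=[[[0,0,0.1],0,1],[[0,0,0.1],0,1],[[0,0,0.1],0,1],[[0,0,0],0,1]])

```text
time_s: 5.62
ee_pos: [0.5126, 0.3097, 0.0962]
tcp_rot: [-0.0, -0.02, 1.0, -0.0]
wrist_force: [-0.2, -0.3, 0.0]
grip_width: 0.004
gripper_force: 0.0
```

Call:
drive_tool(plan=[[[0,0,0.1],0,1],[[0,0,0.1],0,1],[[0,0,0],0,1]])

```text
time_s: 6.0
ee_pos: [0.5126, 0.3098, 0.0942]
tcp_rot: [-0.0, -0.02, 1.0, -0.0]
wrist_force: [-0.0, 0.5, 0.6]
grip_width: -0.001
gripper_force: 0.0
```

Call:
drive_tool(plan=[[[0,0,0.1],0,1],[[0,0,0.1],0,1],[[0,0,0],0,1]])

```text
time_s: 6.38
ee_pos: [0.5127, 0.3097, 0.0922]
tcp_rot: [-0.0, -0.02, 1.0, -0.0]
wrist_force: [0.1, 0.2, 0.6]
grip_width: 0.001
gripper_force: 0.0
```

Call:
drive_tool(plan=[[[0,0,0.1],0,1],[[0,0,0.1],0,1],[[0,0,0],0,1]])

```text
time_s: 6.75
ee_pos: [0.5128, 0.3098, 0.0906]
tcp_rot: [0.0, -0.02, 1.0, 0.0]
wrist_force: [-1.6, -0.4, 4.8]
grip_width: 0.003
gripper_force: 2.3
```

Call:
drive_tool(plan=[[[0,0,0.1],0,1],[[0,0,0.05],0,1],[[0,0,0],0,1]])

```text
time_s: 7.12
ee_pos: [0.5128, 0.31, 0.0894]
tcp_rot: [0.0, -0.02, 1.0, 0.0]
wrist_force: [-1.1, -0.4, 7.8]
grip_width: -0.003
gripper_force: 3.8
```

Call:
drive_tool(plan=[[[0,0,0.1],0,1],[[0,0,0.1],0,1],[[0,0,0],0,1]])

```text
time_s: 7.5
ee_pos: [0.5128, 0.3101, 0.0875]
tcp_rot: [0.0, -0.02, 1.0, 0.0]
wrist_force: [-2.0, -0.5, 7.6]
grip_width: -0.002
gripper_force: 3.8
```

Call:
drive_tool(plan=[[[0,0,0.1],0,1],[[0,0,0.1],0,1],[[0,0,0],0,1]])

```text
time_s: 7.88
ee_pos: [0.5128, 0.3102, 0.0855]
tcp_rot: [0.0, -0.02, 1.0, 0.0]
wrist_force: [-2.4, 0.1, 7.9]
grip_width: -0.0
gripper_force: 4.1
```

Call:
drive_tool(plan=[[[0,0,0.1],0,1],[[0,0,0.05],0,1],[[0,0,0],0,1]])

```text
time_s: 8.25
ee_pos: [0.5128, 0.3102, 0.0839]
tcp_rot: [0.0, -0.02, 1.0, 0.0]
wrist_force: [-0.8, -0.9, 6.7]
grip_width: 0.001
gripper_force: 3.3
```

Call:
drive_tool(plan=[[[0,0,0.05],0,1],[[0,0,0.05],0,1],[[0,0,0],0,1]])

```text
time_s: 8.62
ee_pos: [0.5129, 0.31, 0.0826]
tcp_rot: [0.0, -0.02, 1.0, 0.0]
wrist_force: [-0.6, 0.6, 5.1]
grip_width: -0.001
gripper_force: 2.3
```

Call:
drive_tool(plan=[[[0,0,0.05],0,1],[[0,0,0],0,1],[[0,0,0],0,1]])

```text
time_s: 9.0
ee_pos: [0.5128, 0.31, 0.0819]
tcp_rot: [0.0, -0.02, 1.0, 0.0]
wrist_force: [-0.5, 1.2, 4.5]
grip_width: -0.002
gripper_force: 2.4
```

Call:
drive_tool(plan=[[[0,0,0.03],0,1],[[0,0,0],0,1]])

```text
time_s: 9.25
ee_pos: [0.5129, 0.3099, 0.0816]
tcp_rot: [0.0, -0.02, 1.0, 0.0]
wrist_force: [1.0, 1.2, 5.1]
grip_width: 0.0
gripper_force: 2.5
```

Run:
```python
from h import *
import pickle
d=capture('side');pickle.dump(d,open('side1.pkl','wb'));c=capture('top');pickle.dump(c,open('top1.pkl','wb'));save(d,'s1.png');save(c,'t1.png')
S=pickle.load(open('side0.pkl','rb'))
f=lambda im:cv2.resize(im[140:235,150:250],None,fx=4,fy=4,interpolation=cv2.INTER_CUBIC)
print(np.abs(d['pixels'][150:230,155:245].astype(int)-S['pixels'][150:230,155:245]).mean())
cv2.imwrite('pics/jaw1.png',cv2.cvtColor(np.hstack([f(S['pixels']),f(d['pixels'])]),cv2.COLOR_RGB2BGR))
```

```text
10.221666666666666
```

View pics/jaw1.png

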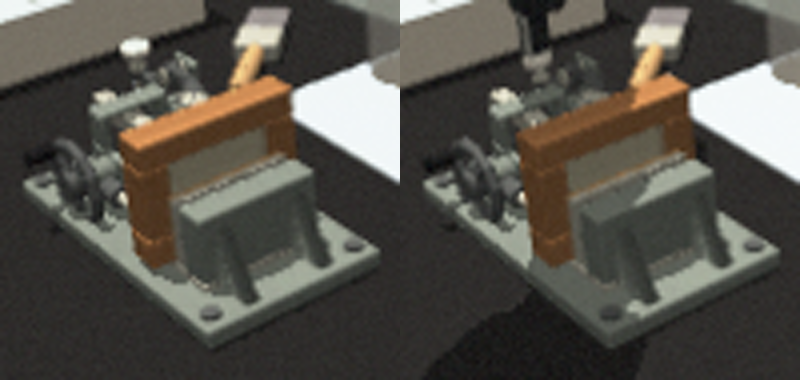

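The clamp is on the left before pressing and on the right now. The tip is on the knob and the frame edge is near (119,137), so nothing else looks disturbed. I'll hold for 5 s and check the jaw after that.

Call:
drive_tool(plan=[[[0,0,0],0,1],[[0,0,0],0,1],[[0,0,0],0,1],[[0,0,0],0,1],[[0,0,0],0,1],[[0,0,0],0,1],[[0,0,0],0,1],[[0,0,0],0,1],[[0,0,0],0,1],[[0,0,0],0,1],[[0,0,0],0,1],[[0,0,0],0,1],[[0,0,0],0,1],[[0,0,0],0,1],[[0,0,0],0,1],[[0,0,0],0,1],[[0,0,0],0,1],[[0,0,0],0,1],[[0,0,0],0,1],[[0,0,0],0,1]])

```text
time_s: 11.85
ee_pos: [0.5127, 0.3098, 0.0815]
tcp_rot: [0.0, -0.02, 1.0, 0.0]
wrist_force: [2.1, 3.3, 5.1]
grip_width: -0.003
gripper_force: 2.6
```

Call:
drive_tool(plan=[[[0,0,0],0,1],[[0,0,0],0,1],[[0,0,0],0,1],[[0,0,0],0,1],[[0,0,0],0,1],[[0,0,0],0,1],[[0,0,0],0,1],[[0,0,0],0,1],[[0,0,0],0,1],[[0,0,0],0,1],[[0,0,0],0,1],[[0,0,0],0,1],[[0,0,0],0,1],[[0,0,0],0,1],[[0,0,0],0,1],[[0,0,0],0,1]])

```text
time_s: 13.85
ee_pos: [0.5127, 0.3098, 0.0815]
tcp_rot: [0.0, -0.02, 1.0, 0.0]
wrist_force: [1.8, 4.8, 4.3]
grip_width: 0.004
gripper_force: 2.6
```

Run:
```python
from h import *
import pickle
S=pickle.load(open('side1.pkl','rb'));T=pickle.load(open('top1.pkl','rb'));T0=pickle.load(open('top0.pkl','rb'))
d=capture('side');c=capture('top');pickle.dump(d,open('side2.pkl','wb'));pickle.dump(c,open('top2.pkl','wb'))
f=lambda im,x=125,y=180,w=120,h=65,k=3:cv2.resize(im['pixels'][y:y+h,x:x+w],None,fx=k,fy=k,interpolation=cv2.INTER_CUBIC)
g=lambda im:f(im,150,140,90,95,4)
a=np.hstack([f(T0),f(c)]);b=np.hstack([g(S),g(d)])
cv2.imwrite('pics/jaw2.png',cv2.cvtColor(np.vstack([a,b]),cv2.COLOR_RGB2BGR))
```

```text
(no output)
```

View pics/jaw2.png

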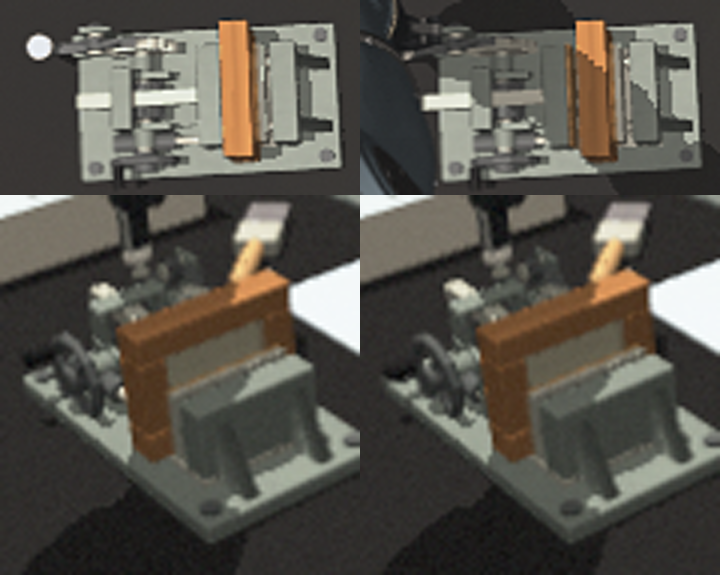

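The moving jaw's left edge went from 197 to 181 px at 3x. That's about 15 mm, so it is fully back, and the ivory rack bar moved by the same amount. The frame shifted about 3–4 mm. I'll ease the pawl down slowly now.

Call:
drive_tool(plan=[[[0,0,-0.1],0,1],[[0,0,-0.1],0,1],[[0,0,-0.1],0,1],[[0,0,-0.1],0,1],[[0,0,-0.1],0,1],[[0,0,-0.1],0,1],[[0,0,-0.1],0,1],[[0,0,-0.1],0,1],[[0,0,-0.1],0,1],[[0,0,-0.1],0,1],[[0,0,-0.1],0,1],[[0,0,-0.1],0,1],[[0,0,-0.1],0,1],[[0,0,-0.1],0,1],[[0,0,0],0,1]])

```text
time_s: 15.82
ee_pos: [0.5127, 0.3098, 0.0956]
tcp_rot: [0.0, -0.02, 1.0, 0.0]
wrist_force: [0.2, -1.3, -0.3]
grip_width: 0.002
gripper_force: 0.0
```

Call:
drive_tool(plan=[[[0,0,-0.5],0,1],[[0,0,-1.5],0,1],[[0,0,-3],0,1],[[0,0,-3.5],0,1],[[0,0,-3.5],0,1],[[0,0,-1],0,1],[[0,0,0],0,1]])

```text
time_s: 16.7
ee_pos: [0.5128, 0.3099, 0.2263]
tcp_rot: [0.001, -0.02, 1.0, 0.0]
wrist_force: [0.5, 0.2, 0.4]
grip_width: -0.001
gripper_force: 0.0
```

Run:
```python
from h import *
import pickle
s=read_state();print(s['ee_pos'],rot(s['tcp_rot']).round(4).tolist(),s['joints'].round(2))
for n in('top','side'):
    c=capture(n);pickle.dump(c,open(n+'3.pkl','wb'))
    for r in outline_of('frame',c)[:3]: print(n,r['score'],r['box'])
```

```text
[0.51282046 0.30986492 0.22633696] [[-0.9992, -0.04, 0.0012], [-0.04, 0.9992, 0.0008], [-0.0012, 0.0008, -1.0]] [-0.6   0.47 -0.03  1.67  0.02  1.    0.97]
top 0.82 [197.3, 187.4, 214.7, 232.9]
top 0.68 [143.0, 101.4, 173.4, 134.8]
side 0.88 [179.3, 158.6, 223.8, 205.7]
side 0.45 [387.3, 184.8, 429.4, 275.2]
```

Run:
```python
from h import *
import pickle
T0=pickle.load(open('top0.pkl','rb'));T3=pickle.load(open('top3.pkl','rb'))
def bar(c,y0,y1,x0,x1):
    h=cv2.cvtColor(c['pixels'],cv2.COLOR_RGB2HSV)[y0:y1,x0:x1]
    m=((h[...,0]>5)&(h[...,0]<17)&(h[...,1]>120)&(h[...,2]>85)).astype(np.uint8)
    n,l,st,_=cv2.connectedComponentsWithStats(m);k=1+st[1:,4].argmax();p=np.argwhere(l==k)[:,::-1]+[x0,y0]
    print(cv2.minAreaRect(p.astype(np.float32)),len(p));return
for c in(T0,T3): bar(c,180,245,190,220)
bar(T0,170,230,325,350)
a=[cv2.resize(c['pixels'][180:245,165:245],None,fx=5,fy=5,interpolation=cv2.INTER_CUBIC) for c in(T0,T3)]
cv2.imwrite('pics/fr3.png',cv2.cvtColor(np.hstack(a),cv2.COLOR_RGB2BGR))
```

```text
((204.15988159179688, 208.9764404296875), (44.36457443237305, 11.742512702941895), 87.95458984375) 504
((203.23973083496094, 208.97259521484375), (44.37697982788086, 11.658673286437988), 87.87889862060547) 487
((333.0, 196.0), (44.0, 14.0), 90.0) 545
```

View pics/fr3.png

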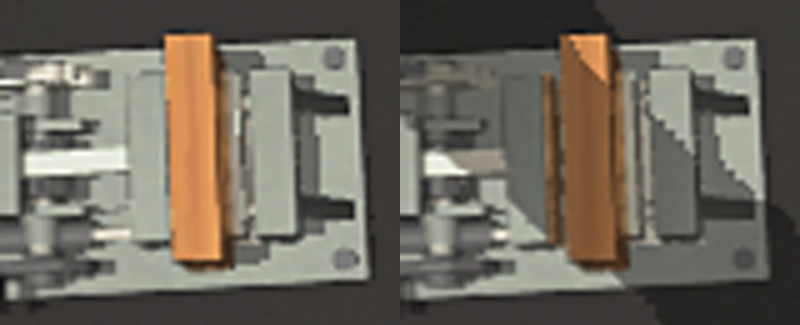

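The frame moved +y by about 2.6–3 mm (bar at 561–610 in the right panel), and the moving jaw shows a clear gap. Target TCP is about (0.465, 0.1155).

Call:
drive_tool(plan=[[[0.93,-3.2,0],0,-0.4],[[0.93,-3.2,0],0,-0.4],[[0.92,-3.2,0],0,-0.4],[[0.92,-3.2,0],0,-0.4],[[0.92,-3.2,0],0,-0.4],[[0.93,-3.2,0],0,-0.4],[[0,0,0],0,-0.4],[[0,0,0],0,-0.4]])

```text
time_s: 17.9
ee_pos: [0.465, 0.1163, 0.2251]
tcp_rot: [-0.0, -0.02, 1.0, 0.0]
wrist_force: [-0.1, 1.9, -0.3]
grip_width: 0.701
gripper_force: 0.0
```

Call:
drive_tool(plan=[[[0,0,2.5],0,-0.4],[[0,0,2.5],0,-0.4],[[0,0,1.5],0,-0.4],[[0,0,0.5],0,-0.4],[[0,0,0],0,-0.4]])

```text
time_s: 18.52
ee_pos: [0.465, 0.1164, 0.1554]
tcp_rot: [-0.0, -0.02, 1.0, 0.0]
wrist_force: [-0.5, -0.2, 0.1]
grip_width: 0.697
gripper_force: 0.0
```

Run:
```python
from h import *
s=read_state();print(s['ee_pos'],s['grip_width'],s['wrist_force'],rot(s['tcp_rot']).round(4).tolist())
c=capture('top');d=capture('side')
f=lambda im,x,y,w,h,k:cv2.resize(im['pixels'][y:y+h,x:x+w],None,fx=k,fy=k,interpolation=cv2.INTER_CUBIC)
cv2.imwrite('pics/gr.png',cv2.cvtColor(f(d,150,110,100,100,5),cv2.COLOR_RGB2BGR))
print((proj(d,s['ee_pos']-[0,0,.008])-[150,110])*5,(proj(d,[.465,.1155,.12])-[150,110])*5)
```

```text
[0.46496653 0.11635064 0.15535454] 0.6973750189596297 [-0.51577816 -0.16579755  0.14354328] [[-0.9992, -0.041, -0.0005], [-0.041, 0.9992, -0.0], [0.0005, 0.0, -1.0]]
[244.72424993 233.94791711] [250.1962899  277.98544422]
```

View pics/gr.png

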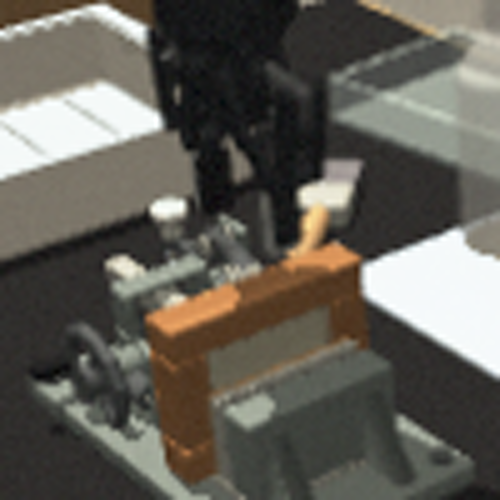

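The open fingers straddle the frame top, with tips near (213,208) and (285,250) and the frame bar centred near (252,287) below them. I'm descending and gripping.

Call:
drive_tool(plan=[[[0,-0.05,1.5],0,-0.4],[[0,0,1.5],0,-0.4],[[0,0,1.2],0,-0.4],[[0,0,0.8],0,-0.4],[[0,0,0.6],0,-0.4],[[0,0,0.4],0,-0.4],[[0,0,0],0,-0.4]])

```text
time_s: 19.5
ee_pos: [0.4649, 0.1152, 0.0954]
tcp_rot: [-0.0, -0.02, 1.0, -0.0]
wrist_force: [0.6, -0.3, 0.0]
grip_width: 0.699
gripper_force: 0.0
```

Call:
drive_tool(plan=[[[0,0,0],0,0.0],[[0,0,0],0,0.15],[[0,0,0],0,0.25],[[0,0,0],0,0.3],[[0,0,0],0,0.35],[[0,0,0],0,0.4],[[0,0,0],0,0.6],[[0,0,0],0,1],[[0,0,0],0,1],[[0,0,0],0,1]])

```text
time_s: 20.75
ee_pos: [0.4651, 0.1148, 0.0957]
tcp_rot: [0.0, -0.02, 1.0, -0.0]
wrist_force: [-0.0, -2.3, 4.8]
grip_width: 0.313
gripper_force: 59.0
```

Call:
drive_tool(plan=[[[0,0.05,-0.1],0,1],[[0,0.05,-0.3],0,1],[[0,0,-0.5],0,1],[[0,0,-0.8],0,1],[[0,0,-0.8],0,1],[[0,0,-1],0,1],[[0,0,-1.5],0,1],[[0,0,-2],0,1],[[0,0,-2],0,1],[[0,0,-2],0,1],[[0,0,-2],0,1],[[0,0,-1.0],0,1],[[0,0,0],0,1]])

```text
time_s: 22.38
ee_pos: [0.4651, 0.1162, 0.236]
tcp_rot: [0.001, -0.02, 1.0, 0.0]
wrist_force: [0.4, 1.0, -2.8]
grip_width: 0.32
gripper_force: 59.3
```

Call:
drive_tool(plan=[[[-0.05,-1.5,0],0,1],[[-0.1,-3,0],0,1],[[-0.13,-4.2,0],0,1],[[-0.14,-4.5,0],0,1],[[-0.14,-4.5,0],0,1],[[-0.14,-4.5,0],0,1],[[-0.14,-4.5,0],0,1],[[-0.14,-4.5,0],0,1],[[-0.14,-4.5,0],0,1],[[-0.13,-4.2,0],0,1],[[-0.13,-3.5,0],0,1],[[-0.1,-2,0],0,1],[[-0.05,-0.9,0],0,1],[[0,0,0],2.7,1],[[0,0,0],2.7,1],[[0,0,0],0,1],[[0,0,0],0,1]])

```text
time_s: 24.5
ee_pos: [0.4989, -0.3451, 0.2355]
tcp_rot: [-0.0, 0.026, 1.0, 0.0]
wrist_force: [-0.0, 0.4, -3.3]
grip_width: 0.316
gripper_force: 59.5
```

Run:
```python
from h import *
import pickle
s=read_state();print(s['ee_pos'],s['grip_width'],s['wrist_force'],s['ft_torque'],rot(s['tcp_rot']).round(4).tolist())
c=capture('top');d=capture('side');pickle.dump((c,d),open('p4.pkl','wb'))
f=lambda im,x,y,w,h,k:cv2.resize(im['pixels'][y:y+h,x:x+w],None,fx=k,fy=k,interpolation=cv2.INTER_CUBIC)
a=f(c,300,150,100,100,4);b=f(d,255,160,130,160,3)
a=np.vstack([a,np.zeros((80,400,3),np.uint8)])
cv2.imwrite('pics/rk.png',cv2.cvtColor(np.hstack([a,b]),cv2.COLOR_RGB2BGR))
```

```text
[ 0.498863   -0.34506786  0.23546972] 0.3158213140090229 [-0.00797688  0.40574685 -3.27149343] [ 0.00384962 -0.02909511  0.0446376 ] [[-0.9986, 0.0521, -0.0001], [0.0521, 0.9986, 0.0004], [0.0001, 0.0004, -1.0]]
```

View pics/rk.png

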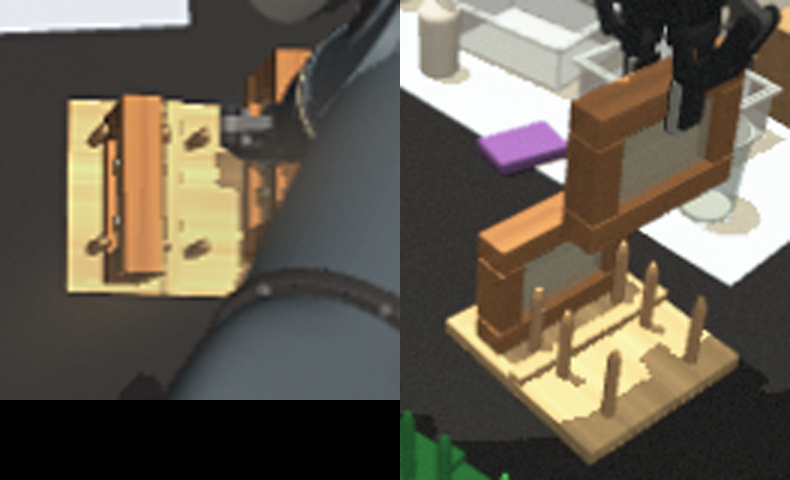

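Run:
```python
from h import *
import pickle
np.set_printoptions(precision=4,suppress=True)
c,d=pickle.load(open('p4.pkl','rb'))
q=lambda x,y:np.array((255+(x-400-1)/3,160+(y-1)/3))
s=read_state();M=rot(s['tcp_rot']);p=s['ee_pos']
bot=p[2]-.0757
res=[]
for lx,ly,z,uv in [(1,-1,bot,(587,250)),(-1,-1,bot,(728,180)),(1,1,bot,(567,214)),(1,1,bot+.1,(571,103)),(1,-1,bot+.1,(588,124)),(-1,-1,bot+.1,(743,75))]:
    w=p+M@np.array([lx*.065,ly*.014,0]);w[2]=z
    r=q(*uv)-proj(d,w);res.append(r);print(lx,ly,z,'res',r)
b=np.mean(res,0);print('bias',b)
tips=[(538,288),(568,312),(613,351),(623,243),(652,262),(698,299)]
for k in (0*b,b):
    D=np.array([atz(d,q(*u)-k,.074) for u in tips]);print(D[:,:2]);
    E=D[[1,2,4,5]];print('bay',E.mean(0), 'from base pair rows dy',E[0]-E[1],E[2]-E[3],'xdir',E[2]-E[0])
```

```text
1 -1 0.15981624366292496 res [-0.495  -1.2186]
-1 -1 0.15981624366292496 res [-0.0353  0.9572]
1 1 0.15981624366292496 res [ 3.1324 -5.5129]
1 1 0.259816243662925 res [1.0168 2.0808]
1 -1 0.259816243662925 res [-4.6427  2.0325]
-1 -1 0.259816243662925 res [-2.4918  8.8201]
bias [-0.5859  1.1932]
[[ 0.4575 -0.2936]
 [ 0.4562 -0.3243]
 [ 0.4522 -0.3694]
 [ 0.5403 -0.2992]
 [ 0.5403 -0.3273]
 [ 0.5347 -0.374 ]]
bay [ 0.4958 -0.3487  0.074 ] from base pair rows dy [0.004  0.0451 0.    ] [0.0056 0.0467 0.    ] xdir [ 0.0841 -0.003   0.    ]
[[ 0.4611 -0.2918]
 [ 0.4597 -0.3226]
 [ 0.4555 -0.3679]
 [ 0.5444 -0.2973]
 [ 0.5443 -0.3255]
 [ 0.5386 -0.3725]]
bay [ 0.4995 -0.3471  0.074 ] from base pair rows dy [0.0041 0.0453 0.    ] [0.0058 0.0469 0.    ] xdir [ 0.0847 -0.0029  0.    ]
```

The held frame hangs upright over the right bay at side crop (650,150), but my corner readings are too rough. I'll check the alignment numerically with a silhouette fit.

Run:
```python
from h import *
import pickle
from scipy.optimize import minimize
np.set_printoptions(precision=4,suppress=True)
d=capture('side');s=read_state();M=rot(s['tcp_rot']);p=s['ee_pos']
T0=pickle.load(open('top0.pkl','rb'))
L=np.array([[x,y,z] for x in(-.065,.065) for y in(-.014,.014) for z in(0,.1)])
def box(o,yaw=0,roll=0):
    Rm=R.from_euler('zx',[yaw,roll]).as_matrix();return L@Rm.T+o
def sil(c,P,k=8):
    h=cv2.convexHull(np.array([proj(c,w) for w in P],np.float32));m=np.zeros((384,512),np.uint8)
    cv2.fillConvexPoly(m,np.round(h*16).astype(np.int32),1,shift=4);return m>0,h
rs=[r for r in outline_of('frame',d)]
for r in rs: print(r['score'],r['box'])
y0=np.radians(-3.0);o=np.array([p[0],p[1],p[2]-.0757])
def fit(c,r,o,yaw):
    b=r['region'].astype(np.uint8)
    hull=cv2.convexHull(np.argwhere(b)[:,::-1].astype(np.int32));t=np.zeros_like(b);cv2.fillConvexPoly(t,hull,1);t=t>0
    def f(v):
        m,_=sil(c,box(o+np.array([v[0],v[1],0])*.001,yaw,v[2]*.02));return -(m&t).sum()/(m|t).sum()
    best=min((minimize(f,x0,method='Nelder-Mead',options=dict(initial_simplex=np.array(x0)+np.vstack([np.zeros(3),4*np.eye(3)]))) for x0 in([0,0,0],[3,3,1],[-3,-3,-1])),key=lambda q:q.fun)
    return best.x,best.fun,f([0,0,0])
for r in rs[:3]: print('held',fit(d,r,o,y0))
sp=np.array([.500+.002,-.308+.038,.014])
for r in rs[:3]: print('spare side',fit(d,r,sp,y0))
# rack from top0: wood colour outline
h=cv2.cvtColor(T0['pixels'],cv2.COLOR_RGB2HSV)
for r in outline_of('rack',capture('top'))[:2]: print('rack',r['score'],r['box'])
m=((h[...,0]>14)&(h[...,0]<30)&(h[...,1]>60)&(h[...,2]>100)).astype(np.uint8);m[:165]=0;m[235:]=0;m[:,:305]=0;m[:,380:]=0
n,l,st,_=cv2.connectedComponentsWithStats(m);k=1+st[1:,4].argmax();q=np.argwhere(l==k)[:,::-1].astype(np.float32)
rect=cv2.minAreaRect(q);print(rect)
B=cv2.boxPoints(rect);W=np.array([atz(T0,u,.014) for u in B]);print(W,W.mean(0))
```

```text
0.73 [308.5, 177.4, 369.7, 243.2]
0.5 [172.0, 161.6, 214.8, 200.3]
held (array([-3.1017, -2.8616, -0.9242]), np.float64(-0.9239130434782609), np.float64(-0.9036256585063527))
held (array([0., 0., 0.]), np.float64(0.0), np.float64(0.0))
spare side (array([148.1783,  23.7824, -23.5328]), np.float64(-0.6745740060140327), np.float64(-0.1425476603119584))
spare side (array([0., 0., 0.]), np.float64(0.0), np.float64(0.0))
rack 0.56 [313.0, 174.7, 361.7, 226.0]
((342.49359130859375, 199.2887420654297), (52.05381393432617, 48.67687225341797), 1.2730300426483154)
[[ 0.4284 -0.2228  0.014 ]
 [ 0.5802 -0.2321  0.014 ]
 [ 0.5742 -0.3962  0.014 ]
 [ 0.4216 -0.3843  0.014 ]] [ 0.5011 -0.3088  0.014 ]
```

The two cameras agree on the bay at about (0.499, -0.346). I'll shift y by -1 mm and descend in stages.

Call:
drive_tool(plan=[[[0,-0.1,1],0,1],[[0,0,2],0,1],[[0,0,2],0,1],[[0,0,1.5],0,1],[[0,0,0.8],0,1],[[0,0,0.3],0,1],[[0,0,0],0,1],[[0,0,0],0,1]])

```text
time_s: 25.8
ee_pos: [0.4989, -0.347, 0.1601]
tcp_rot: [0.0, 0.027, 1.0, -0.0]
wrist_force: [-0.0, -0.7, -2.4]
grip_width: 0.322
gripper_force: 59.5
```

Call:
drive_tool(plan=[[[0,0,0.3],0,1],[[0,0,0.3],0,1],[[0,0,0.3],0,1],[[0,0,0.3],0,1],[[0,0,0.3],0,1],[[0,0,0],0,1]])

```text
time_s: 26.55
ee_pos: [0.4985, -0.3467, 0.1442]
tcp_rot: [-0.0, 0.027, 1.0, 0.0]
wrist_force: [0.3, 0.3, -2.6]
grip_width: 0.316
gripper_force: 59.5
```

Call:
drive_tool(plan=[[[0,0,0.3],0,1],[[0,0,0.3],0,1],[[0,0,0.3],0,1],[[0,0,0.3],0,1],[[0,0,0.3],0,1],[[0,0,0],0,1]])

```text
time_s: 27.3
ee_pos: [0.4985, -0.3467, 0.1292]
tcp_rot: [-0.0, 0.027, 1.0, 0.0]
wrist_force: [0.1, -0.2, -2.7]
grip_width: 0.317
gripper_force: 59.5
```

Call:
drive_tool(plan=[[[0,0,0.5],0,1],[[0,0,0.5],0,1],[[0,0,0.5],0,1],[[0,0,0.5],0,1],[[0,0,0.4],0,1],[[0,0,0.3],0,1],[[0,0,0.2],0,1],[[0,0,0.1],0,1],[[0,0,0],0,1]])

```text
time_s: 28.42
ee_pos: [0.4987, -0.3468, 0.0995]
tcp_rot: [0.0, 0.027, 1.0, -0.0]
wrist_force: [-0.2, 1.4, -2.8]
grip_width: 0.317
gripper_force: 59.5
```

Call:
drive_tool(plan=[[[0,0,0.15],0,1],[[0,0,0.15],0,1],[[0,0,0.15],0,1],[[0,0,0.15],0,1],[[0,0,0.1],0,1],[[0,0,0],0,1]])

```text
time_s: 29.18
ee_pos: [0.4986, -0.3468, 0.0924]
tcp_rot: [-0.0, 0.027, 1.0, 0.0]
wrist_force: [-0.8, 0.4, -2.5]
grip_width: 0.317
gripper_force: 59.5
```

Call:
drive_tool(plan=[[[0,0,0.1],0,1],[[0,0,0.05],0,1],[[0,0,0],0,1]])

```text
time_s: 29.55
ee_pos: [0.4986, -0.3468, 0.091]
tcp_rot: [-0.0, 0.027, 1.0, -0.0]
wrist_force: [-0.5, -0.4, -3.7]
grip_width: 0.319
gripper_force: 59.5
```

Call:
drive_tool(plan=[[[0,0,0.05],0,1],[[0,0,0.05],0,1],[[0,0,0],0,1]])

```text
time_s: 29.92
ee_pos: [0.4986, -0.3468, 0.09]
tcp_rot: [-0.0, 0.027, 1.0, 0.0]
wrist_force: [0.2, -0.7, -3.1]
grip_width: 0.319
gripper_force: 59.5
```

Call:
drive_tool(plan=[[[0,0,0.05],0,1],[[0,0,0],0,1]])

```text
time_s: 30.18
ee_pos: [0.4987, -0.3469, 0.0898]
tcp_rot: [0.0, 0.027, 1.0, -0.0]
wrist_force: [-0.2, 0.8, 1.5]
grip_width: 0.319
gripper_force: 59.8
```

The frame touched down at the predicted height. I'll release with a small opening, because the spare frame is close on one side, then go straight up.

Call:
drive_tool(plan=[[[0,0,0],0,0.3],[[0,0,0],0,0.22],[[0,0,0],0,0.15],[[0,0,0],0,0.05],[[0,0,0],0,0.05],[[0,0,0],0,0.05]])

```text
time_s: 30.92
ee_pos: [0.4987, -0.3468, 0.0895]
tcp_rot: [0.0, 0.027, 1.0, 0.0]
wrist_force: [-0.5, -0.1, -0.4]
grip_width: 0.475
gripper_force: 0.0
```

Call:
drive_tool(plan=[[[0,0,-0.3],0,0.05],[[0,0,-0.5],0,0.05],[[0,0,-1],0,0.05],[[0,0,-1],0,0.05],[[0,0,-1.5],0,0.05],[[0,0,-2.5],0,0.05],[[0,0,-3],0,0.05],[[0,0,-3],0,0.05],[[0,0,-2],0,0.05],[[0,0,0],0,0.05]])

```text
time_s: 32.17
ee_pos: [0.4993, -0.3473, 0.2399]
tcp_rot: [0.002, 0.027, 1.0, -0.001]
wrist_force: [0.1, -0.2, 0.1]
grip_width: 0.476
gripper_force: 0.0
```

Run:
```python
from h import *
import pickle
d=capture('side');s=read_state();print(s['ee_pos'],s['wrist_force'])
S=pickle.load(open('side0.pkl','rb'))
L=np.array([[x,y,z] for x in(-.065,.065) for y in(-.014,.014) for z in(0,.1)])
Rm=R.from_euler('z',-3,degrees=True).as_matrix()
b=np.array([-.003,-.003,0]);P=L@Rm.T+np.array([.4987,-.3469,.014])+b
m=np.zeros((384,512),np.uint8);cv2.fillConvexPoly(m,cv2.convexHull(np.array([proj(d,w) for w in P],np.float32)).astype(np.int32),1)
for r in outline_of('frame',d)[:4]:
    print(r['score'],r['box'],'IoU',((m>0)&r['region']).sum()/((m>0)|r['region']).sum())
print('pred box',cv2.boundingRect(m))
for n in('pawl','knob_foot','rack'):
    for r in outline_of(n,d)[:2]: print(n,r['score'],r['box'])
df=np.abs(d['pixels'].astype(int)-S['pixels']).max(2)>60
n,l,st,ce=cv2.connectedComponentsWithStats(cv2.morphologyEx(df.astype(np.uint8),cv2.MORPH_OPEN,np.ones((2,2),np.uint8)))
for q in st[1:]:
    if q[4]>25: print('changed',q)
```

```text
[ 0.49880125 -0.3469373   0.23850987] [-1.49611051 -0.16530047 -0.08358216]
0.7 [307.4, 231.1, 362.7, 299.9] IoU 0.8567358567358567
pred box (303, 231, 59, 70)
knob_foot 0.8 [155.4, 152.9, 244.3, 226.3]
knob_foot 0.33 [280.4, 218.1, 334.0, 277.6]
rack 0.89 [271.7, 243.3, 369.0, 312.9]
rack 0.62 [191.2, 287.6, 307.8, 383.6]
changed [ 65   0  27  57 788]
changed [ 328    0   80  103 5792]
changed [  0   3  10  29 193]
changed [  28    3   44  127 1956]
changed [ 12  14  29  84 695]
changed [ 318  103   67   78 2963]
changed [ 74 146  21  20 127]
changed [ 29 154   8  24 141]
changed [ 21 159   8  21 119]
changed [181 160  44  25 413]
changed [321 160  21  34 334]
changed [348 172  25  32 394]
changed [ 12 174   9   8  44]
changed [193 178  28  13  70]
changed [184 199  13  13  99]
changed [310 234  53  26 552]
changed [ 77 251  32  30 481]
changed [313 258  24  19 148]
changed [ 306  262   52   49 1184]
changed [356 272   9   9  57]
changed [ 195  296   71   47 1404]
changed [262 306   6  11  52]
changed [254 317  34  24 397]
changed [293 327  13  15 125]
```

The frame stands upright in the bay (side-view box matches the prediction), the knob region at (183,151) is unchanged, and the gripper is clear.

```bash
python3 -c "
from cell import *
print(hand_in())"
```

```text
the job is handed in; nothing more can be done
None
```

The job is handed in, at about 32 s on the robot's clock: the jaw backed fully off, the pawl was eased back down, and the frame stands upright in the rack's empty bay; the hand-in gave no verdict.

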